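Plug the drive board into the machine's control chassis

TASK

Take the wide circuit board out of the wooden stand, slide it straight down between the two card guides of the open control chassis until it rests on the sprung sockets with both levers still open, then swing the two ejector levers inward and fully down over its top corners so that the board is seated, and let go. The guides are bolted a little off their nominal place, so find their mouths gently by feel or by eye; never force the board or the levers, and leave the narrow board and everything else on the bench where they are.

Things in the scene. Friction and masses are not known exactly. Their poses are not given: they have to be found in the camera images.
- chassis: Grey metal base plate 170 x 250 mm, fixed, left or right of the middle, yaw up to 0.3 rad. Origin: centre of its underside on the bench; x through the board's thickness, y along its width, z up. On it stands the board bay (guides, sockets, levers); beside the bay a dark transformer (x 30 to 80, y +-65, top z = 75 mm) and a terminal strip (x -78 to -43, y +-80, top z = 38 mm).
- bay_mark (a point): Nominal middle of the board bay, 20 mm above the chassis origin, same axes. The bay is bolted through slotted holes: as one piece it really stands up to 9 mm off along x (either way) and up to 3 mm too high or low, which no reading shows; in y and yaw it is exact. All bay sizes given elsewhere are in the bay's own frame: chassis axes, nominally on the chassis origin.
- socket_a (a joint): How far (m) the white sprung socket at bay y = +40 mm is pressed down: 0 free (its top at bay z = 20 mm), 0.005 when the board is home (lower edge at bay z = 15 mm), stop at 0.006. It starts to yield at 3.5 N, takes about 7 N when home, and pushes the board back up unless the levers hold it. 50 mm long in y.
- socket_b (a joint): The same for the socket at bay y = -40 mm. The two black upright guide channels are open inward, from |y| = 73 mm to their bottom faces at |y| = 81.5 mm (1.5 mm play at each end of the board); they run from mouths at bay z = 96 mm down to the plate. A channel is 6 mm wide in x for the 4 mm board, centred at bay x = 0; the mouth widens only 1.5 mm a side, in a flat flange (x +-26 mm).
- lever_a (a joint): Angle (rad) of ejector lever a, at the chassis +y end; pivot at bay x = 0, y = +88, z = 114 mm. 0 = closed, at its stop: level, pointing inward (-y) over the board's top corner. Grows as it swings up and outward: 1.57 upright, 1.75 to 2.05 at the start (clear of the board's path), stop at 2.15. Stays where left. About 4 N square to it at its grip swings it; the last 0.4 rad, under load, takes 6 to 8 N.
- lever_b (a joint): The mirror of lever a at the -y end (pivot at bay y = -88 mm). A lever is steel, 10 mm wide (x), 9 mm thick, 52 mm long from its pivot; the last 16 mm are a black grip 18 mm wide (x), 11 mm thick. A nose 16 mm from the pivot bears on the board's top edge. It turns between steel cheeks (bay x +-14 mm, |y| 81 to 103 mm, top z = 120 mm).
- board_grip (a point): Centre of the bare aluminium handle of the wide board: 12 mm thick (x), 40 mm long (y), 30 mm high; 105 mm above the board's lower edge. Board: green, 4 mm thick (x), 160 mm wide (y), 90 mm high below the handle, flat chips on its -x face; 0.17 to 0.35 kg. It stands in one slot of the stand, leaning up to 2 degrees. It fits the chassis either way round.
- board_foot (a point): Middle of the wide board's lower edge, 105 mm below board_grip, same axes.
- spare_grip (a point): Centre of the like handle of the narrow board (116 mm wide), which stands in the stand's other slot, 60 mm away; it does not belong in this chassis and stays where it is.
- stand: Wooden block 120 x 180 mm, 45 mm high, fixed; two slots along its y at x = +-30 mm, 6 mm wide, 35 mm deep, 170 mm long. The two boards may be in either slot. Origin: centre of its underside. It stands on the other side of the middle from the chassis.
- screwdriver: Screwdriver lying on the bench near the robot.
- wrench: Wrench lying on the bench.
- tub: White plastic tub, 110 mm across and high, at the far side.
- can: Can, 70 mm across, 110 mm high, at the far side.
- jar: Jar, 60 mm across, 90 mm high, at the far side.
- tape: Grey roll core 90 mm across, 25 mm high, on the bench.
Mind the look-alikes: they are no part of the job. What is shaped like the part that bears board_grip but red is not meant.

How it is judged:
By the outcome, as a careful person would: the job done as asked, in the order asked, and still so for the second after the job is handed in, with the robot touching nothing.
It also fails if it takes over 72 s, if anything falls off the work surface, if the arm or the gripper's body presses on something with over 40 N, if the wrist force passes 120 N, or if a joint passes its speed limit or range.

ROBOT

A 6-joint arm with a two-finger parallel gripper is mounted at the origin on the work surface. World frame = base frame: x ahead of the robot, y to its left, z up, the work surface at z = 0. Lengths are in m, angles in rad, forces in N, time in s.
With the tool pointing down it reaches from about 0.425 to 0.95 m from the base axis. Payload 3.5 kg.
Tool frame: the origin (TCP) lies between the finger pads; the fingertips stand 14 mm ahead of it and the grasp point (between the pads) lies 5 mm behind it; z points along the fingers, y is the line along which they close (so a half turn about z gives the same grasp; the last joint's range is limited). The gripper opens to 85 mm and grips with 20 to 120 N. Pads are 22 mm wide; open, the fingers measure 114 mm over their backs; the gripper's body (76 mm by 85 mm) begins 54 mm behind the grasp point. The pads swing forward as they close: fully open they stand 13 mm farther back than shut.
Start: joints at [-1.327, 0.286, 1.577, -0, 1.279, -0.15], TCP at [0.259, -0.623, 0.245] pointing down, gripper open.
Joint ranges: [-2.77, 2.77], [-0.9, 2.22], [0.21, 2.48], [-1.53, 4.67], [0.24, 2.81], [-2.84, 2.84]. Speed limits (rad/s): [2.79, 2.79, 3.14, 3.14, 3.14, 3.14].

INTERFACE

Orientations are given as a unit quaternion [x, y, z, w].
In Python, from plant import * gives the robot as it stands.
- The arm moves only by the tool step_arm, never from a script. Its argument "commands" is a list of rows, each an object of numbers: "gripper": the gripper's target within -1 to 1 (shut at 1, half-way at 0, fully open at -1); "x", "y", "z": the shift along the tool's x, y, z in mm; "spin": the turn about the tool's z in degrees. A call has exactly 10 rows; each row shifts and turns the commanded pose from where the row before left it, along the tool's axes as they then stand; what a row does not reach is not made up. A row lasts 1/10 s, in which the tool goes at most 50 mm and 8.59 degrees, less where a joint would pass 70% of its speed; a pose out of reach is approached as far as the arm can. A call with a gripper value outside its range is refused whole. The fingers move at their own pace and stop on an object; "force" is the grip in N (left out, the last holds). Time passes only in rows, so rows that do not move let the fingers close, or fill a call up. It gives the time, the measured TCP pose, the force, the opening and the grip force at its end, in the units of the state.
- get_state(): the state, without advancing time (a new reading comes with each control period).
- read_camera(name): name is "scene" or "side" or "wrist"; returns a dict with "color" (400x640x3 uint8, red, green, blue), "z_map" (400x640 float32, m along the optical axis (not along the pixel's ray), 0 where there is no reading), "fx", "fy", "cx", "cy" (pixels), "eye" and "attitude" of the camera in the world; the wrist camera has in their place "mount" (4x4, takes a point from camera to tool coordinates, whose origin is the TCP and whose axes are the flange's). Camera axes: x right, y up, looking along -z (the intrinsics and any distortion apply to the point x, -y, -z); pixel columns grow to the right and rows downward; lengths in m; the calibration is good to about 2 mm. A picture is of the moment at which its call begins: read the wrist's pose just before it.
- sign_off(): hands the job in; it is judged then, once.
The state is a dict: "time": time; "qpos": joint angles; "dq": joint speeds; "joint_efforts": joint torques, N m; "eef_pos": TCP position; "tcp_rot": TCP orientation; "contact_force": force on the tool from outside, world axes, zero at the start; "wrist_torque": the same for the moment, N m; "opening": opening from 0.0 (shut) to 1.0 (fully open); "finger_force": force on a finger pad.
Only numpy, scipy, OpenCV 4.12 (cv2) and the standard library are available. Lean on these libraries where they do the work, as an engineer would, in place of code of your own. Each camera call takes 0.05 s, during which the arm holds its last target. There are 200 camera calls.

## Working session

There is one attempt and no reset: what is moved stays moved. The work goes in short steps, Python scripts to look and compute and a tool call to move; the robot and the scene stay as the last step left them, time stands still between calls to the robot, and variables do not carry over. Pictures are saved under pics/ and viewed, at most 10 in all, crops included, and the job is handed in when it is done.

Besides the shell and the picture viewer there is one more tool, called by a JSON object that holds its "fn" and its "kwargs", one argument or row to a line. step_arm: Moves the arm, as the interface text tells. Its arguments: {"type":"object","properties":{"commands":{"type":"array"},"force":{"type":"number"}},"required":["commands"]}

```bash
ls; mkdir -p pics; cat > h.py <<'E'
from plant import *
import numpy as np, cv2
from scipy.spatial.transform import Rotation as R
def save(n,c): cv2.imwrite(n,c[:,:,::-1])
def pose(d,st=None):
    if 'mount' in d:
        T=np.eye(4);T[:3,:3]=R.from_quat(st['tcp_rot']).as_matrix();T[:3,3]=st['eef_pos']
        return T@np.array(d['mount'])
    T=np.eye(4);a=np.array(d['attitude']);T[:3,:3]=a if a.shape==(3,3) else R.from_quat(a).as_matrix();T[:3,3]=d['eye'];return T
def cloud(d,T):
    z=d['z_map'];v,u=np.mgrid[:z.shape[0],:z.shape[1]]
    p=np.stack([(u-d['cx'])/d['fx']*z,-(v-d['cy'])/d['fy']*z,-z],-1)
    return p@T[:3,:3].T+T[:3,3]
def proj(d,T,P):
    p=(np.atleast_2d(P)-T[:3,3])@T[:3,:3]
    return np.stack([d['cx']+d['fx']*p[:,0]/-p[:,2],d['cy']-d['fy']*p[:,1]/-p[:,2]],-1)
E
python3 - <<'E'
from h import *
s=get_state();print({k:np.round(v,3) for k,v in s.items()})
for n in('scene','side'):
    d=read_camera(n);print(n,[ (k,np.round(d[k],3).tolist()) for k in d if k not in('color','z_map')]);
    save(f'pics/{n}0.png',d['color']);np.savez(f'{n}0.npz',**d)
    print((d['z_map']==0).mean())
E
```

```text
pics
{'time': np.float64(0.0), 'qpos': array([-1.327,  0.287,  1.578,  0.   ,  1.279, -0.15 ]), 'dq': array([-0.002,  0.001,  0.002,  0.002, -0.   ,  0.   ]), 'joint_efforts': array([-0.0000e+00, -4.0598e+01, -2.9262e+01, -0.0000e+00,  6.0000e-03,
        0.0000e+00]), 'eef_pos': array([ 0.259, -0.623,  0.244]), 'tcp_rot': array([ 0.981,  0.196, -0.   , -0.001]), 'contact_force': array([-1.041,  0.18 ,  0.738]), 'wrist_torque': array([-0.01 ,  0.027, -0.026]), 'finger_force': np.float64(0.0), 'opening': np.float64(0.999)}
scene [('fx', 366.311), ('fy', 366.311), ('cx', 321.102), ('cy', 204.299), ('eye', [0.834, -0.503, 0.921]), ('attitude', [0.29, 0.073, 0.235, 0.925])]
0.003890625
side [('fx', 496.531), ('fy', 496.531), ('cx', 321.15), ('cy', 205.458), ('eye', [0.244, -1.253, 1.066]), ('attitude', [0.449, -0.051, -0.118, 0.884])]
0.00618359375
```

View pics/scene0.png

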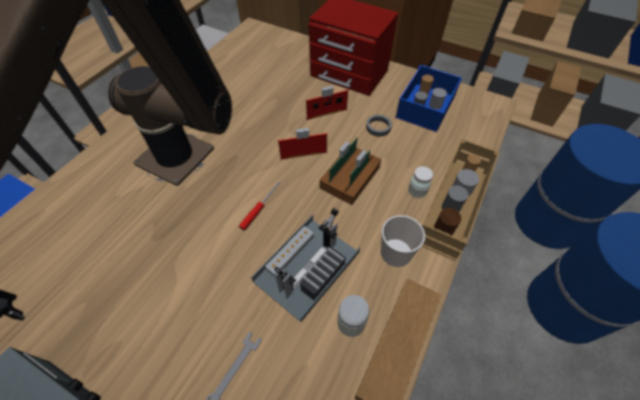

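View pics/side0.png

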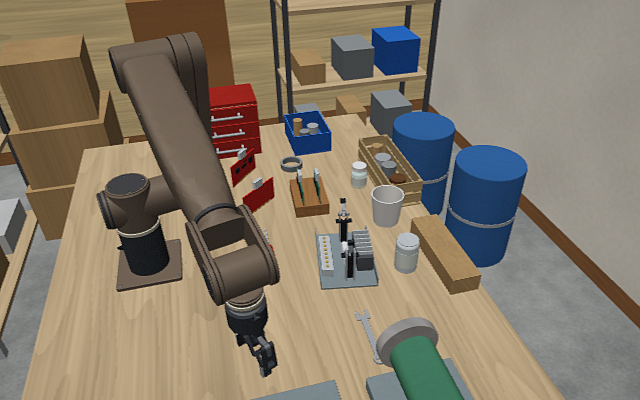

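The scene view shows two red look-alike boards at (327,105) and (303,146). The stand with two green boards is at (350,172) and the chassis at (305,265). In the side view the stand is at (310,195) and the chassis at (347,255). Of the four board-like things, the two red ones are excluded; next I'll work out which green one is wide.

```bash
python3 - <<'E'
from h import *
out=[]
for n,(u0,v0,u1,v1) in (('scene',(300,120,400,210)),('side',(270,155,345,225))):
    d=dict(np.load(n+'0.npz'));T=pose(d);P=cloud(d,T)
    c=d['color'];hsv=cv2.cvtColor(c,cv2.COLOR_RGB2HSV)
    out.append(cv2.resize(c[v0:v1,u0:u1],(400,360),interpolation=cv2.INTER_CUBIC))
    g=cv2.inRange(hsv,(40,60,20),(95,255,255)); m=np.zeros_like(g);m[v0:v1,u0:u1]=g[v0:v1,u0:u1]
    k,l,st,ce=cv2.connectedComponentsWithStats(m)
    for i in range(1,k):
        if st[i,4]>15:
            q=P[l==i];print(n,'green',st[i],np.round(np.percentile(q,[3,50,97],axis=0),3).tolist())
            w=q[:,:2]-np.median(q[:,:2],0); e=np.linalg.svd(w,full_matrices=False); dv=e[2][0];pr=w@dv;print('  dir',np.round(dv,3),'len',np.ptp(pr).round(3),'resid',(w@e[2][1]).std().round(4))
    # stand top: z 0.035..0.052 
    z=P[...,2]; b=np.zeros(z.shape,np.uint8);b[v0:v1,u0:u1]=((z>.038)&(z<.052))[v0:v1,u0:u1]
    q=P[b>0][:,:2].astype(np.float32);print(n,'stand',cv2.minAreaRect(q))
    # chassis plate: bench-level grey
    U=(230,210,380,330) if n=='scene' else (300,215,395,300)
    cc=np.zeros(z.shape,bool);cc[U[1]:U[3],U[0]:U[2]]=1
    gm=cc&(hsv[...,1]<75)&(z>-.01)&(z<.02)
    q=P[gm][:,:2].astype(np.float32);print(n,'plate',cv2.minAreaRect(q),len(q))
    x=P[cc&(z>.09)];print('tall',np.round(np.percentile(x,[2,50,98],axis=0),3).tolist())
    x=P[cc&(z>.065)&(z<.082)];print('transf',cv2.minAreaRect(x[:,:2].astype(np.float32)))
save('pics/crop0.png',np.hstack(out))
E
```

```text
scene green [330 140  26  39 218] [[0.528, 0.121, 0.058], [0.534, 0.181, 0.079], [0.54, 0.26, 0.099]]
  dir [ 0.197 -0.98 ] len 0.812 resid 0.0163
scene green [351 152  18  31 122] [[0.589, 0.135, 0.059], [0.593, 0.173, 0.079], [0.598, 0.233, 0.1]]
  dir [-0.084 -0.996] len 0.104 resid 0.0007
scene stand ((0.5002114176750183, 0.20125460624694824), (0.1829199492931366, 0.24818921089172363), 85.23707580566406)
scene plate ((0.6512460708618164, -0.12483300268650055), (0.305929034948349, 0.30940425395965576), 79.57781982421875) 2865
tall [[0.575, -0.503, 0.091], [0.754, -0.225, 0.109], [0.834, -0.04, 0.921]]
transf ((0.7010972499847412, -0.16444608569145203), (0.2037440687417984, 0.2250388115644455), 78.57756805419922)
side green [315 181   5  20  52] [[0.582, 0.13, 0.045], [0.586, 0.151, 0.077], [0.591, 0.203, 0.102]]
  dir [-0.234 -0.972] len 1.498 resid 0.0039
side green [298 182   6  23  49] [[0.523, 0.116, 0.044], [0.526, 0.148, 0.08], [0.532, 0.226, 0.102]]
  dir [-0.073 -0.997] len 0.131 resid 0.0013
side stand ((0.523641049861908, 0.19916413724422455), (0.19409047067165375, 0.19775131344795227), 85.84028625488281)
side plate ((0.6125714778900146, -0.11385369300842285), (0.3985734283924103, 0.31538116931915283), 71.81149291992188) 1921
tall [[0.244, -1.253, 0.091], [0.588, -0.231, 0.108], [0.636, -0.053, 1.066]]
transf ((0.6290239095687866, -0.15733638405799866), (0.19593974947929382, 0.08962398767471313), 79.60838317871094)
```

View pics/crop0.png

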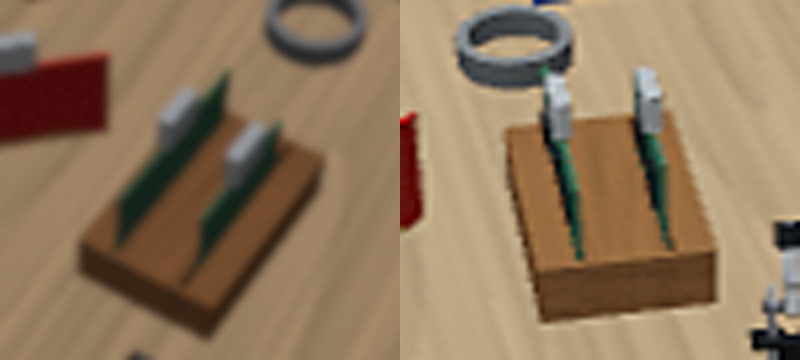

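The crop shows both green boards with bare aluminium handles. The left one in both crops (scene about (345,160), world x≈0.53) is the wider: it fills the slot, about 155 mm against 104 mm. That is the board meant. The right one (x≈0.59) is the spare, and the red ones are excluded by colour.

```bash
cat >> h.py <<'E'
def ray(d,T,uv,z):
    uv=np.atleast_2d(uv).astype(float);r=np.stack([(uv[:,0]-d['cx'])/d['fx'],-(uv[:,1]-d['cy'])/d['fy'],-np.ones(len(uv))],-1)@T[:3,:3].T
    t=(z-T[2,3])/r[:,2];return T[:3,3]+r*t[:,None]
def rows(p,yaw_y):
    "tool-frame shift (mm) before any spin, and spin (deg), to TCP p with tool y at world angle yaw_y"
    s=get_state();M=R.from_quat(s['tcp_rot']).as_matrix();a=np.degrees(np.arctan2(M[1,1],M[0,1]))
    dl=np.array(p)-s['eef_pos'];dw=(yaw_y-a+180)%360-180
    sp=-dw; M2=R.from_euler('z',dw,degrees=True).as_matrix()@M
    print('ang',a.round(2),'shift before spin',(M.T@dl*1e3).round(1),'shift after spin',(M2.T@dl*1e3).round(1),'spin',sp.round(2),'tilt',M[:,2].round(4))
E
python3 - <<'E'
from h import *
d=dict(np.load('scene0.npz'));T=pose(d)
c=ray(d,T,[(252,278),(303,318),(358,255),(312,217)],.005);print(c.round(3),c.mean(0).round(3))
d=read_camera('wrist');print([(k,np.round(d[k],4).tolist()) for k in d if k not in('color','z_map')])
m=c.mean(0);rows([m[0]-.03,m[1],.42],-10)
E
```

```text
[[ 0.484 -0.242  0.005]
 [ 0.658 -0.27   0.005]
 [ 0.704 -0.045  0.005]
 [ 0.53   0.004  0.005]] [ 0.594 -0.138  0.005]
[('fx', 290.1717), ('fy', 290.1717), ('cx', 317.922), ('cy', 194.2774), ('mount', [[-0.0008, 0.9595, 0.2817, 0.072], [1.0, 0.0009, -0.0003, -0.0], [-0.0006, 0.2817, -0.9595, -0.129], [0.0, 0.0, 0.0, 1.0]])]
ang -67.44 shift before spin [ 467.8 -330.8 -175. ] shift after spin [ 530.3  216.  -176. ] spin -57.44 tilt [-5.0e-04  1.8e-03 -1.0e+00]
```

{"fn": "step_arm", "kwargs": {
  "commands": [
    {"z": -26,"spin": -8.5},
    {"z": -26,"spin": -8.5},
    {"z": -26,"spin": -8.5},
    {"z": -26,"spin": -8.5},
    {"z": -26,"spin": -8.5},
    {"z": -26,"spin": -8.5},
    {"x": 44,"y": 17.6,"spin": -6.4},
    {"x": 44,"y": 17.6},
    {"x": 44,"y": 17.6},
    {"x": 44,"y": 17.6}
  ]
}}

```text
invalid input
```

{"fn": "step_arm", "kwargs": {
  "commands": [
    {"x": 44,"y": 17.6},
    {"x": 44,"y": 17.6},
    {"x": 44,"y": 17.6},
    {"x": 44,"y": 17.6},
    {"x": 44,"y": 17.6},
    {"x": 44,"y": 17.6},
    {"x": 44,"y": 17.6},
    {"x": 44,"y": 17.6},
    {"x": 44,"y": 17.6},
    {"x": 44,"y": 17.6}
  ]
}}

```text
invalid input
```

```bash
python3 - <<'E'
from h import *
s=get_state();print(s['time'],np.round(s['eef_pos'],4),np.round(s['dq'],2))
d=read_camera('wrist');T=pose(d,s);P=cloud(d,T);np.savez('w1.npz',T=T,P=P,**d)
save('pics/w1.png',d['color'])
E
```

```text
0.15 [ 0.2589 -0.6228  0.2442] [ 0. -0. -0.  0.  0. -0.]
```

View pics/w1.png

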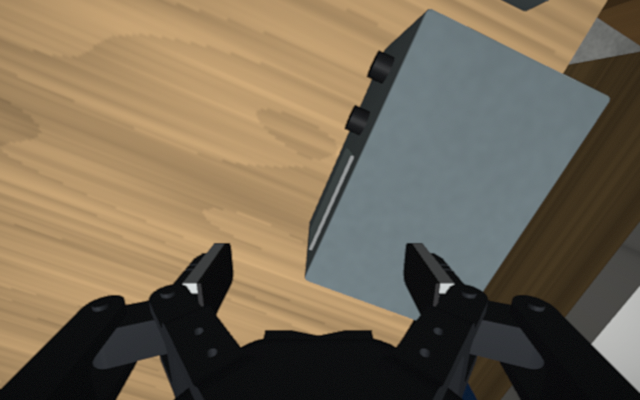

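Refused as invalid, and the picture only shows the bench at the start pose. The rows probably need every key.

{"fn": "step_arm", "kwargs": {
  "commands": [
    {"gripper": -1,"x": 0,"y": 0,"z": -26,"spin": -8.5},
    {"gripper": -1,"x": 0,"y": 0,"z": -26,"spin": -8.5},
    {"gripper": -1,"x": 0,"y": 0,"z": -26,"spin": -8.5},
    {"gripper": -1,"x": 0,"y": 0,"z": -26,"spin": -8.5},
    {"gripper": -1,"x": 0,"y": 0,"z": -26,"spin": -8.5},
    {"gripper": -1,"x": 0,"y": 0,"z": -26,"spin": -8.5},
    {"gripper": -1,"x": 44,"y": 17.6,"z": 0,"spin": -6.4},
    {"gripper": -1,"x": 44,"y": 17.6,"z": 0,"spin": 0},
    {"gripper": -1,"x": 44,"y": 17.6,"z": 0,"spin": 0},
    {"gripper": -1,"x": 44,"y": 17.6,"z": 0,"spin": 0}
  ]
}}

```text
time: 1.2
eef_pos: [0.3639, -0.4637, 0.401]
tcp_rot: [0.766, 0.642, 0.0, -0.0]
contact_force: [0.2, -0.5, 0.9]
opening: 0.998
finger_force: 0.0
```

{"fn": "step_arm", "kwargs": {
  "commands": [
    {"gripper": -1,"x": 44,"y": 17.6,"z": 0,"spin": 0},
    {"gripper": -1,"x": 44,"y": 17.6,"z": 0,"spin": 0},
    {"gripper": -1,"x": 44,"y": 17.6,"z": 0,"spin": 0},
    {"gripper": -1,"x": 44,"y": 17.6,"z": 0,"spin": 0},
    {"gripper": -1,"x": 44,"y": 17.6,"z": 0,"spin": 0},
    {"gripper": -1,"x": 44,"y": 17.6,"z": 0,"spin": 0},
    {"gripper": -1,"x": 44,"y": 17.6,"z": 0,"spin": 0},
    {"gripper": -1,"x": 44,"y": 17.6,"z": 0,"spin": 0},
    {"gripper": -1,"x": 44,"y": 17.6,"z": 0,"spin": 0},
    {"gripper": -1,"x": 22,"y": 9,"z": 0,"spin": 0}
  ]
}}

```text
time: 2.2
eef_pos: [0.6021, -0.0795, 0.4009]
tcp_rot: [0.765, 0.644, 0.0, -0.0]
contact_force: [-0.7, -0.6, -0.6]
opening: 0.997
finger_force: 0.0
```

```bash
python3 - <<'E'
from h import *
s=get_state();print(s['time'],np.round(s['eef_pos'],4),np.round(s['dq'],2))
d=read_camera('wrist');T=pose(d,s);P=cloud(d,T);np.savez('w1.npz',T=T,P=P,**d)
save('pics/w2.png',d['color'])
s=get_state();print(s['time'],np.round(s['eef_pos'],4),np.round(s['dq'],2))
d=read_camera('wrist');T=pose(d,s);P=cloud(d,T);np.savez('w1.npz',T=T,P=P,**d)
E
```

```text
2.2 [ 0.6021 -0.0795  0.4009] [ 0.35  0.21 -0.22 -0.03  0.01  0.36]
2.25 [ 0.603  -0.0777  0.4006] [-0.06 -0.03  0.03 -0.04  0.01 -0.08]
```

View pics/w2.png

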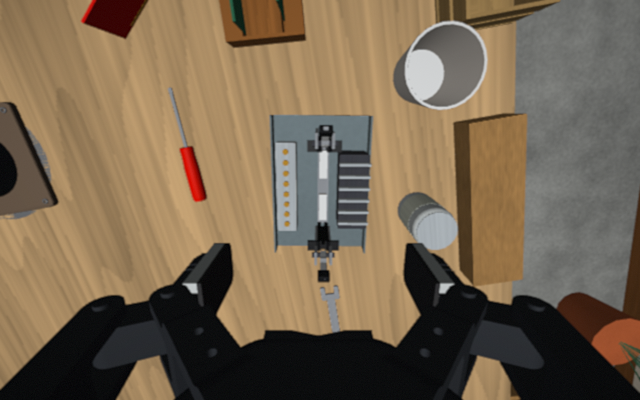

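The wrist view shows the chassis upright at about (320,183). Levers stand open at (325,130) and (323,270), the white sockets lie in between, and the terminal strip is to the left and the transformer to the right. The stand is at the top, (265,20).

```bash
python3 - <<'E'
from h import *
f=dict(np.load('w1.npz'));P=f['P'];T=f['T'];hsv=cv2.cvtColor(f['color'],cv2.COLOR_RGB2HSV)
roi=np.zeros(P.shape[:2],bool);roi[105:265,262:382]=1
m=roi&(hsv[...,0]>85)&(hsv[...,0]<115)&(hsv[...,1]>40)&(P[...,2]<.02)
print('plate z',np.percentile(P[m][:,2],[5,50,95]).round(4),m.sum())
z0=np.median(P[m][:,2])
m=m&(abs(P[...,2]-z0)<.006)
k,l,st,_=cv2.connectedComponentsWithStats(m.astype(np.uint8));q=P[m][:,:2].astype(np.float32)
print(cv2.minAreaRect(q))
# transformer edges
t=roi&(P[...,2]>.07)&(P[...,2]<.08);print('transf',cv2.minAreaRect(P[t][:,:2].astype(np.float32)))
t=roi&(P[...,2]>.033)&(P[...,2]<.043);print('strip',cv2.minAreaRect(P[t][:,:2].astype(np.float32)))
(c,_,a)=cv2.minAreaRect(q);a=a-90 if a>45 else a
for yaw in (a,):
    r=np.radians(yaw);X=np.array([np.cos(r),np.sin(r)]);Y=np.array([-X[1],X[0]])
    C=np.array(c);L=P[...,:2]-C;lx=L@X*1e3;ly=L@Y*1e3;z=P[...,2]*1e3
    print('centre',C.round(4),'yaw',yaw)
    for lo,hi in((12,28),(88,92),(92,95),(95,98),(98,101),(101,110),(110,118),(118,123),(123,200)):
      for sg in(1,-1):
        w=roi&(z>lo)&(z<hi)&(abs(lx)<40)&(ly*sg>0)
        if w.sum()>3: print(lo,hi,sg,w.sum(),'x',np.percentile(lx[w],[2,50,98]).round(1),'y',np.percentile(ly[w],[2,50,98]).round(1),'z',np.percentile(z[w],[2,50,98]).round(1))
    w=roi&(hsv[...,1]<30)&(hsv[...,2]>150)&(abs(lx)<25)&(z<35);print('sock',w.sum(),np.percentile(lx[w],[2,50,98]).round(1),np.percentile(z[w],[5,50,95]).round(1),np.percentile(ly[w],[2,98]).round(1))
E
```

```text
plate z [0.0074 0.0092 0.0196] 76
((0.5928432941436768, -0.13938425481319427), (0.24183900654315948, 0.1626737266778946), 79.15453338623047)
transf ((0.6324281096458435, -0.13834047317504883), (0.1848735511302948, 0.08771814405918121), 79.03096771240234)
strip ((0.594468891620636, -0.14191868901252747), (0.2486829310655594, 0.17122767865657806), 79.50698852539062)
centre [ 0.5928 -0.1394] yaw -10.845466613769531
12 28 1 234 x [ 0.2  7.8 32. ] y [10.1 37.3 63. ] z [12.4 19.4 25.8]
12 28 -1 295 x [-39.9   7.8  32.3] y [-83.9 -47.  -17.1] z [12.7 19.4 26. ]
88 92 1 6 x [13.5 16.3 22. ] y [ 88.   88.1 100.1] z [89.4 90.2 90.6]
88 92 -1 36 x [-5.2  8.3 30. ] y [-91.4 -83.5 -74.7] z [88.6 89.7 91.9]
92 95 1 114 x [-19.5   0.6  31.4] y [71.6 77.1 88.1] z [92.8 94.4 95. ]
92 95 -1 140 x [-18.3   3.2  32.9] y [-91.8 -81.5 -74.6] z [92.6 94.3 95. ]
95 98 1 106 x [-19.3   0.8  31.1] y [72.  76.7 87.9] z [95.  95.8 97.8]
95 98 -1 118 x [-17.7  13.7  32.7] y [-91.3 -82.4 -74.8] z [95.1 95.9 97.9]
98 101 -1 9 x [-4.8 -0.1 21.1] y [-84.8 -82.8 -76.3] z [ 98.1  98.6 100.4]
101 110 -1 15 x [-5.  17.6 20.8] y [-84.4 -83.2 -82.6] z [101.2 105.2 109.4]
110 118 1 79 x [-11.5   2.7  23.8] y [ 82.   86.7 101. ] z [111.9 116.6 118. ]
110 118 -1 92 x [-9.5 10.3 25.4] y [-101.2  -86.7  -82.8] z [111.5 115.8 117.9]
118 123 1 90 x [-7.4 -4.3 19.6] y [ 79.6  89.5 100.4] z [118.1 119.3 120.8]
118 123 -1 72 x [-6.3  3.9 23.7] y [-100.   -89.   -82.5] z [118.1 119.5 121.9]
123 200 1 229 x [-2.   6.4 14.2] y [ 85.6 103.9 113.5] z [132.4 157.6 162.1]
123 200 -1 44 x [ 3.1  7.7 12.3] y [-92.  -87.4 -84.9] z [123.8 133.9 135.8]
sock 508 [-0.7  8.  16.2] [ 9.6 19.1 20.7] [-66.9  59.5]
```

{"fn": "step_arm", "kwargs": {
  "commands": [
    {"gripper": -1,"x": -10,"y": 2,"z": 22,"spin": 0},
    {"gripper": -1,"x": -10,"y": 2,"z": 22,"spin": 0},
    {"gripper": -1,"x": -10,"y": 2,"z": 22,"spin": 0},
    {"gripper": -1,"x": -10,"y": 2,"z": 24,"spin": 0},
    {"gripper": -1,"x": 0,"y": 0,"z": 0,"spin": 0.6},
    {"gripper": -1,"x": 0,"y": 0,"z": 0,"spin": 0},
    {"gripper": -1,"x": 0,"y": 0,"z": 0,"spin": 0},
    {"gripper": -1,"x": 0,"y": 0,"z": 0,"spin": 0},
    {"gripper": -1,"x": 0,"y": 0,"z": 0,"spin": 0},
    {"gripper": -1,"x": 0,"y": 0,"z": 0,"spin": 0}
  ]
}}

```text
time: 3.3
eef_pos: [0.6022, -0.1235, 0.3122]
tcp_rot: [0.769, 0.639, 0.0, 0.001]
contact_force: [-1.5, -0.4, 1.2]
opening: 1.003
finger_force: 0.0
```

```bash
cat > bay.py <<'E'
from h import *
s=get_state();print(s['time'],np.round(s['eef_pos'],4),np.abs(s['dq']).max().round(3))
d=read_camera('wrist');T=pose(d,s);P=cloud(d,T);np.savez('w2.npz',T=T,P=P,q=s['tcp_rot'],p=s['eef_pos'],**d)
save('pics/w3.png',d['color'])
hsv=cv2.cvtColor(d['color'],cv2.COLOR_RGB2HSV);z=P[...,2]
near=(np.hypot(P[...,0]-.596,P[...,1]+.14)<.17)
# mouth flange level rects, one per guide
w=near&(z>.0915)&(z<.099)
k,l,st,ce=cv2.connectedComponentsWithStats(cv2.morphologyEx(w.astype(np.uint8),cv2.MORPH_CLOSE,np.ones((5,5))))
for i in range(1,k):
    if st[i,4]>150:
        q=P[(l==i)&w];r=cv2.minAreaRect(q[:,:2].astype(np.float32));print('flange',st[i],np.round(r[0],4),np.round(r[1],4),round(r[2],2),np.median(q[:,2]).round(4))
w=near&(hsv[...,1]<40)&(hsv[...,2]>140)&(z>.012)&(z<.026)
k,l,st,ce=cv2.connectedComponentsWithStats(w.astype(np.uint8))
for i in range(1,k):
    if st[i,4]>100:
        q=P[l==i];r=cv2.minAreaRect(q[:,:2].astype(np.float32));print('sock',st[i],np.round(r[0],4),np.round(r[1],4),round(r[2],2),np.median(q[:,2]).round(4))
w=near&(z>.117)&(z<.123);q=P[w]
k,l,st,ce=cv2.connectedComponentsWithStats(w.astype(np.uint8))
for i in range(1,k):
    if st[i,4]>60:
        q=P[l==i];r=cv2.minAreaRect(q[:,:2].astype(np.float32));print('cheek',st[i],np.round(r[0],4),np.round(r[1],4),round(r[2],2),np.median(q[:,2]).round(4))
w=near&(hsv[...,1]>30)&(hsv[...,0]>85)&(hsv[...,0]<115)&(z<.016)&(z>.001);q=P[w];print('plate',w.sum(),cv2.minAreaRect(q[:,:2].astype(np.float32)),np.median(q[:,2]))
E
python3 bay.py
```

```text
3.3 [ 0.6022 -0.1235  0.3122] 0.006
flange [296 110  20  16 218] [ 0.6002 -0.0598] [0.0168 0.0221] 79.11 0.095
flange [321 110  20  16 208] [ 0.6286 -0.0651] [0.0163 0.0224] 81.89 0.0948
flange [299 239  40  15 522] [ 0.585  -0.2226] [0.0179 0.0515] 78.91 0.0949
sock [313 128  10  35 331] [ 0.6063 -0.1026] [0.049 0.013] 79.57 0.0191
sock [314 183  10  33 290] [ 0.5923 -0.1841] [0.0539 0.0136] 78.8 0.0194
cheek [325  97  10  22  99] [ 0.6293 -0.0544] [0.0216 0.0095] 67.99 0.119
cheek [302  98   9  21  96] [ 0.6032 -0.0499] [0.0206 0.0085] 87.64 0.1192
cheek [312 254  21  17  92] [ 0.591  -0.2311] [0.0184 0.0253] 41.35 0.1192
plate 8081 ((0.5946948528289795, -0.14090462028980255), (0.245315819978714, 0.16579358279705048), 79.47034454345703) 0.00859172912343642
```

View pics/w3.png

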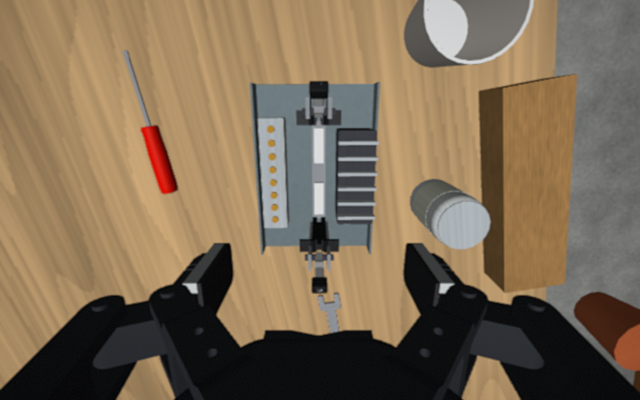

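The wrist view shows the chassis at about (315,167), with guide flanges at (318,118) and (319,247) and sockets at (318,145) and (319,200). The bay centre comes out at about (0.5995, -0.1427) with yaw -10.5°. Next: the stand.

{"fn": "step_arm", "kwargs": {
  "commands": [
    {"gripper": -1,"x": 45,"y": -18,"z": 0,"spin": 0},
    {"gripper": -1,"x": 45,"y": -18,"z": 0,"spin": 0},
    {"gripper": -1,"x": 45,"y": -18,"z": 0,"spin": 0},
    {"gripper": -1,"x": 45,"y": -18,"z": 0,"spin": 0},
    {"gripper": -1,"x": 45,"y": -18,"z": 0,"spin": 0},
    {"gripper": -1,"x": 45,"y": -18,"z": 0,"spin": 0},
    {"gripper": -1,"x": 45,"y": -18,"z": 0,"spin": 0},
    {"gripper": -1,"x": 0,"y": 0,"z": 0,"spin": -5.8},
    {"gripper": -1,"x": 0,"y": 0,"z": 0,"spin": 0},
    {"gripper": -1,"x": 0,"y": 0,"z": 0,"spin": 0}
  ]
}}

```text
time: 4.35
eef_pos: [0.5363, 0.209, 0.3114]
tcp_rot: [0.737, 0.676, -0.0, 0.0]
contact_force: [0.5, -0.4, 1.0]
opening: 1.001
finger_force: 0.0
```

```bash
python3 - <<'E'
from h import *
s=get_state();print(s['time'],np.round(s['eef_pos'],4),np.abs(s['dq']).max().round(3))
d=read_camera('wrist');T=pose(d,s);P=cloud(d,T);np.savez('w4.npz',T=T,P=P,**d)
save('pics/w4.png',d['color'])
z=P[...,2];near=(abs(P[...,0]-.56)<.1)&(abs(P[...,1]-.19)<.13)
def show(n,w,mn):
    k,l,st,ce=cv2.connectedComponentsWithStats(w.astype(np.uint8))
    for i in range(1,k):
        if st[i,4]>mn:
            q=P[l==i];r=cv2.minAreaRect(q[:,:2].astype(np.float32));print(n,st[i],np.round(r[0],4),np.round(r[1],4),round(r[2],2),'z',np.percentile(q[:,2],[5,50,95]).round(4))
show('high',near&(z>.119)&(z<.14),30)
show('edge',near&(z>.085)&(z<.112),20)
show('stand',near&(z>.04)&(z<.05),200)
rows([.535,.19,.3],-4.6)
E
```

```text
4.35 [0.5363 0.209  0.3114] 0.023
high [308 166  11  37 395] [0.5304 0.2003] [0.0391 0.0112] 85.0 z [0.1289 0.1304 0.1316]
high [360 170  14  36 430] [0.59   0.1917] [0.0394 0.0123] 85.45 z [0.1233 0.1303 0.1315]
edge [308 111  11  56 190] [0.5322 0.2488] [0.0602 0.0116] 89.33 z [0.0938 0.1005 0.1056]
edge [358 133  13  65 237] [0.5916 0.2108] [0.0762 0.0116] 79.39 z [0.0888 0.1003 0.1103]
edge [313 203   3  38 113] [0.5262 0.1453] [0.0502 0.0026] 84.73 z [0.0996 0.1005 0.1015]
edge [359 202   5  26 113] [0.5862 0.1483] [0.0309 0.0041] 85.81 z [0.0879 0.0999 0.1015]
stand [ 291  103   92  129 8885] [0.5602 0.196 ] [0.1802 0.1205] 85.1 z [0.0442 0.0456 0.0468]
ang -4.98 shift before spin [-18.6   0.2  11.4] shift after spin [-18.6   0.   11.4] spin -0.38 tilt [ 0.e+00 -2.e-04 -1.e+00]
```

View pics/w4.png

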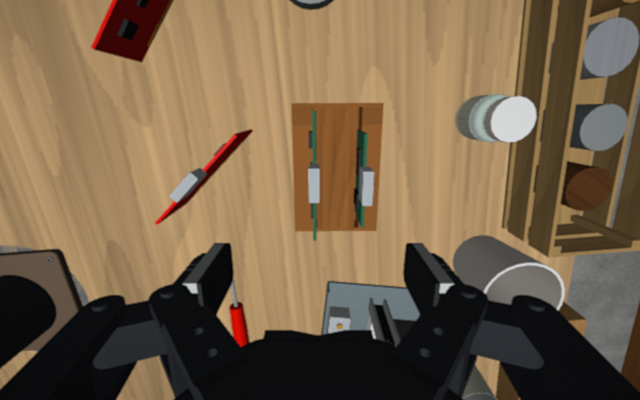

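The wide board is confirmed as the left one, with its top edge running from (314,110) to (314,240) and its handle at (314,185). The spare is at (366,187), with edges from 130 to 226. The red look-alikes are at (190,185) and top left. I'll approach with the gripper half closed so the fingers clear the spare's handle.

{"fn": "step_arm", "kwargs": {
  "commands": [
    {"gripper": 0,"x": -9.2,"y": -5,"z": 10,"spin": 0},
    {"gripper": 0,"x": 0,"y": 0,"z": 25,"spin": 0},
    {"gripper": 0,"x": 0,"y": 0,"z": 25,"spin": 0},
    {"gripper": 0,"x": 0,"y": 0,"z": 25,"spin": 0},
    {"gripper": 0,"x": 0,"y": 0,"z": 25,"spin": 0},
    {"gripper": 0,"x": 0,"y": 0,"z": 25,"spin": 0},
    {"gripper": 0,"x": 0,"y": 0,"z": 25,"spin": 0},
    {"gripper": 0,"x": 0,"y": 0,"z": 20,"spin": 0},
    {"gripper": 0,"x": 0,"y": 0,"z": 12,"spin": 0},
    {"gripper": 0,"x": 0,"y": 0,"z": 4,"spin": 0}
  ]
}}

```text
time: 5.4
eef_pos: [0.53, 0.1994, 0.1139]
tcp_rot: [0.737, 0.676, -0.001, -0.001]
contact_force: [-0.1, 0.5, -0.8]
opening: 0.501
finger_force: 0.0
```

{"fn": "step_arm", "kwargs": {
  "commands": [
    {"gripper": 0.5,"x": 0,"y": 0,"z": 0,"spin": 0},
    {"gripper": 0.6,"x": 0,"y": 0,"z": 0,"spin": 0},
    {"gripper": 0.7,"x": 0,"y": 0,"z": 0,"spin": 0},
    {"gripper": 0.8,"x": 0,"y": 0,"z": 0,"spin": 0},
    {"gripper": 1,"x": 0,"y": 0,"z": 0,"spin": 0},
    {"gripper": 1,"x": 0,"y": 0,"z": 0,"spin": 0},
    {"gripper": 1,"x": 0,"y": 0,"z": 0,"spin": 0},
    {"gripper": 1,"x": 0,"y": 0,"z": 0,"spin": 0},
    {"gripper": 1,"x": 0,"y": 0,"z": 0,"spin": 0},
    {"gripper": 1,"x": 0,"y": 0,"z": 0,"spin": 0}
  ],
  "force": 40
}}

```text
time: 6.4
eef_pos: [0.5314, 0.2006, 0.1168]
tcp_rot: [0.736, 0.677, 0.001, 0.001]
contact_force: [-1.4, -0.6, 6.3]
opening: 0.135
finger_force: 41.3
```

{"fn": "step_arm", "kwargs": {
  "commands": [
    {"gripper": 1,"x": 0,"y": 0,"z": -5,"spin": 0},
    {"gripper": 1,"x": 0,"y": 0,"z": -8,"spin": 0},
    {"gripper": 1,"x": 0,"y": 0,"z": -12,"spin": 0},
    {"gripper": 1,"x": 0,"y": 0,"z": -20,"spin": 0},
    {"gripper": 1,"x": 0,"y": 0,"z": -30,"spin": 0},
    {"gripper": 1,"x": 0,"y": 0,"z": -35,"spin": 0},
    {"gripper": 1,"x": 0,"y": 0,"z": -40,"spin": 0},
    {"gripper": 1,"x": 0,"y": 0,"z": -40,"spin": 0},
    {"gripper": 1,"x": 0,"y": 0,"z": -30,"spin": 0},
    {"gripper": 1,"x": 0,"y": 0,"z": 0,"spin": 0}
  ]
}}

```text
time: 7.4
eef_pos: [0.5321, 0.2009, 0.3424]
tcp_rot: [0.736, 0.677, 0.005, 0.003]
contact_force: [-0.1, -0.3, -2.0]
opening: 0.131
finger_force: 40.2
```

```bash
cat > board.py <<'E'
from h import *
s=get_state();print(s['time'],np.round(s['eef_pos'],4),np.round(s['contact_force'],1),np.round(s['wrist_torque'],2),s['opening'].round(3))
d=read_camera('wrist');M=np.array(d['mount']);P=cloud(d,M)*1e3;hsv=cv2.cvtColor(d['color'],cv2.COLOR_RGB2HSV)
np.savez('wb.npz',**d)
g=cv2.inRange(hsv,(40,60,20),(95,255,255))>0
w=g&(P[...,2]<150)&(P[...,2]>-10)&(abs(P[...,1])<30)
q=P[w];print('green tool frame (mm) pct',w.sum(),np.percentile(q,[1,50,99],axis=0).round(1).tolist())
t=w&(P[...,2]<20);q=P[t];print('top edge z<20',t.sum(),'x',np.percentile(q[:,0],[0.5,99.5]).round(1),'y',np.percentile(q[:,1],[2,50,98]).round(1),'z',np.percentile(q[:,2],[5,50,95]).round(1))
if t.sum()>20: print('fit y(x)',np.polyfit(q[:,0],q[:,1],1).round(4),'z(x)',np.polyfit(q[:,0],q[:,2],1).round(4))
# handle: bright grey near tool
h=(hsv[...,1]<50)&(hsv[...,2]>110)&(abs(P[...,1])<12)&(abs(P[...,0])<35)&(P[...,2]<20)&(P[...,2]>-40)
q=P[h];print('handle',h.sum(),np.percentile(q,[2,50,98],axis=0).round(1).tolist() if len(q) else '')
E
python3 board.py; python3 - <<'E'
import sys;sys.path.insert(0,'.')
from h import *
rows([.5995+.0,-.1427,.33],-10.5)
E
```

```text
ang -4.84 shift before spin [-336.8   96.    12.3] shift after spin [-325.6  128.8   12.7] spin 5.66 tilt [ 0.0106  0.0023 -0.9999]Traceback (most recent call last):
  File "board.py", line 2, in <module>
    s=get_state();print(s['time'],np.round(s['eef_pos'],4),np.round(s['contact_force'],1),np.round(s['wrist_torque'],2),s['opening'].round(3))
                                                                                                                        ^^^^^^^^^^^^^^^^^^
AttributeError: 'float' object has no attribute 'round'
```

```bash
sed -i "s/s\['opening'\].round(3)/round(float(s['opening']),3)/" board.py; python3 board.py; python3 -c "
from h import *
d=dict(np.load('wb.npz'));save('pics/b1.png',d['color'])"
```

```text
7.4 [0.5321 0.2009 0.3424] [-0.1 -0.3 -2. ] [-0.01 -0.01  0.04] 0.131
green tool frame (mm) pct 1060 [[-58.5, -1.7, 14.9], [47.0, 0.4, 16.4], [78.6, 2.0, 18.0]]
top edge z<20 1053 x [-59.  79.] y [-1.6  0.4  2. ] z [15.4 16.4 17.4]
fit y(x) [0.0006 0.2241] z(x) [1.40000e-03 1.63367e+01]
handle 2090 [[-19.0, -7.0, -23.9], [1.9, 0.4, -13.6], [18.6, 7.8, -12.3]]
```

View pics/b1.png

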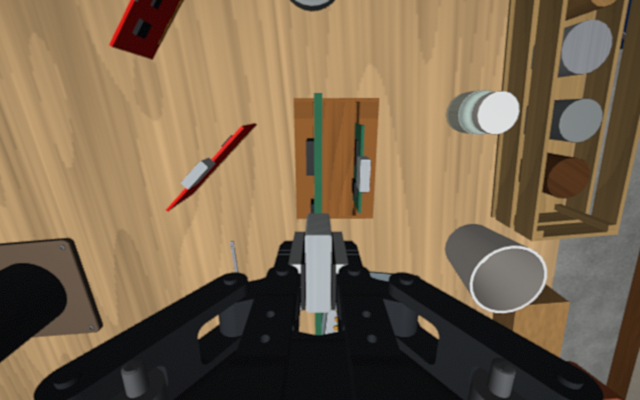

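The wide board hangs in the gripper, with its handle at (318,265) and its far edge at (318,95). The spare stays in the stand at (363,175). Next: to a point above the bay.

{"fn": "step_arm", "kwargs": {
  "commands": [
    {"gripper": 1,"x": -30,"y": 8.5,"z": 0,"spin": 0},
    {"gripper": 1,"x": -45,"y": 13,"z": 0,"spin": 0},
    {"gripper": 1,"x": -45,"y": 13,"z": 0,"spin": 0},
    {"gripper": 1,"x": -45,"y": 13,"z": 0,"spin": 0},
    {"gripper": 1,"x": -45,"y": 13,"z": 0,"spin": 0},
    {"gripper": 1,"x": -45,"y": 13,"z": 0,"spin": 0},
    {"gripper": 1,"x": -45,"y": 13,"z": 0,"spin": 0},
    {"gripper": 1,"x": -36,"y": 9.5,"z": 0,"spin": 0},
    {"gripper": 1,"x": 0,"y": 0,"z": 0,"spin": 5.7},
    {"gripper": 1,"x": 0,"y": 0,"z": 0,"spin": 0}
  ]
}}

```text
time: 8.45
eef_pos: [0.5966, -0.1433, 0.3316]
tcp_rot: [0.77, 0.638, -0.001, -0.003]
contact_force: [-1.3, -0.1, -3.3]
opening: 0.134
finger_force: 40.1
```

{"fn": "step_arm", "kwargs": {
  "commands": [
    {"gripper": 1,"x": 0,"y": 0,"z": 15,"spin": 0},
    {"gripper": 1,"x": 0,"y": 0,"z": 15,"spin": 0},
    {"gripper": 1,"x": 0,"y": 0,"z": 15,"spin": 0},
    {"gripper": 1,"x": 0,"y": 0,"z": 15,"spin": 0},
    {"gripper": 1,"x": 0,"y": 0,"z": 10,"spin": 0},
    {"gripper": 1,"x": 0,"y": 0,"z": 0,"spin": 0},
    {"gripper": 1,"x": 0,"y": 0,"z": 0,"spin": 0},
    {"gripper": 1,"x": 0,"y": 0,"z": 0,"spin": 0},
    {"gripper": 1,"x": 0,"y": 0,"z": 0,"spin": 0},
    {"gripper": 1,"x": 0,"y": 0,"z": 0,"spin": 0}
  ]
}}

```text
time: 9.45
eef_pos: [0.5981, -0.1426, 0.2662]
tcp_rot: [0.769, 0.639, 0.0, 0.001]
contact_force: [0.9, -0.2, -2.4]
opening: 0.131
finger_force: 40.1
```

```bash
python3 board.py; python3 - <<'E'
from h import *
rows([.5994,-.1418,.215],-10.5)
s=get_state();d=dict(np.load('wb.npz'));save('pics/b2.png',d['color'])
T=pose(d,s);P=cloud(d,T);z=P[...,2];near=np.hypot(P[...,0]-.596,P[...,1]+.14)<.17
def show(n,w,mn):
    k,l,st,ce=cv2.connectedComponentsWithStats(w.astype(np.uint8))
    for i in range(1,k):
        if st[i,4]>mn:
            q=P[l==i];r=cv2.minAreaRect(q[:,:2].astype(np.float32));print(n,st[i],np.round(r[0],4),np.round(r[1],4),round(r[2],2),'z',np.percentile(q[:,2],[5,50,95]).round(4))
show('flange',near&(z>.0915)&(z<.099),60)
show('cheek',near&(z>.117)&(z<.123),40)
show('lev',near&(z>.126)&(z<.17),40)
E
```

```text
9.45 [ 0.5981 -0.1426  0.2662] [ 0.9 -0.2 -2.4] [-0.03 -0.06 -0.03] 0.131
green tool frame (mm) pct 1007 [[-58.6, -1.7, 14.9], [47.7, 0.3, 16.4], [78.6, 1.9, 18.2]]
top edge z<20 1000 x [-58.9  79. ] y [-1.6  0.3  1.9] z [15.4 16.4 17.5]
fit y(x) [0.001 0.165] z(x) [1.60000e-03 1.63537e+01]
handle 2130 [[-19.1, -7.0, -24.0], [2.4, 0.4, -13.6], [19.0, 7.7, -11.9]]
ang -10.54 shift before spin [ 1.   1.1 51. ] shift after spin [ 1.   1.1 51. ] spin -0.04 tilt [ 1.e-03 -4.e-04 -1.e+00]
flange [322  89  24  19 317] [ 0.6288 -0.0648] [0.0169 0.0227] 79.43 z [0.0932 0.0947 0.0969]
flange [292  90  22  18 287] [ 0.5986 -0.0597] [0.016  0.0207] 79.38 z [0.0935 0.0947 0.0971]
flange [447 192  27  47 225] [ 0.7405 -0.2088] [0.055 0.015] 64.7 z [0.0923 0.096  0.0989]
cheek [303  72  10  26 126] [ 0.6063 -0.0498] [0.0211 0.0077] 83.53 z [0.1176 0.119  0.12  ]
cheek [311  72  28  26 181] [ 0.6241 -0.0564] [0.0257 0.0179] 32.17 z [0.1172 0.1188 0.1205]
lev [307  47  25  44 795] [ 0.618  -0.0428] [0.0288 0.0179] 79.81 z [0.1329 0.1563 0.1612]
```

{"fn": "step_arm", "kwargs": {
  "commands": [
    {"gripper": 1,"x": 1,"y": 1,"z": 10,"spin": 0},
    {"gripper": 1,"x": 0,"y": 0,"z": 15,"spin": 0},
    {"gripper": 1,"x": 0,"y": 0,"z": 15,"spin": 0},
    {"gripper": 1,"x": 0,"y": 0,"z": 10,"spin": 0},
    {"gripper": 1,"x": 0,"y": 0,"z": 4,"spin": 0},
    {"gripper": 1,"x": 0,"y": 0,"z": 0,"spin": 0},
    {"gripper": 1,"x": 0,"y": 0,"z": 0,"spin": 0},
    {"gripper": 1,"x": 0,"y": 0,"z": 0,"spin": 0},
    {"gripper": 1,"x": 0,"y": 0,"z": 0,"spin": 0},
    {"gripper": 1,"x": 0,"y": 0,"z": 0,"spin": 0}
  ]
}}

```text
time: 10.5
eef_pos: [0.5992, -0.1418, 0.212]
tcp_rot: [0.769, 0.639, 0.0, 0.0]
contact_force: [1.1, -0.4, -1.8]
opening: 0.128
finger_force: 40.1
```

```bash
python3 - <<'E'
from h import *
s=get_state();d=read_camera('wrist');rows([.5993,-.1418,.2],-10.5);print(s['eef_pos'],s['contact_force'])
c=d['color'][20:170,240:400];save('pics/b3.png',cv2.resize(c,(800,600)[:2] if 0 else (640,600),interpolation=cv2.INTER_CUBIC))
e=read_camera('side');np.savez('s1.npz',**e);save('pics/s1.png',cv2.resize(e['color'][180:300,290:400],(550,600),interpolation=cv2.INTER_CUBIC))
a=cv2.resize(c,(427,400),interpolation=cv2.INTER_CUBIC);b=cv2.resize(e['color'][180:300,290:400],(367,400),interpolation=cv2.INTER_CUBIC)
save('pics/b3s.png',np.hstack([a,b]))
E
```

```text
ang -10.54 shift before spin [-0.   0.2 11.8] shift after spin [-0.   0.2 11.8] spin -0.04 tilt [ 7.e-04 -3.e-04 -1.e+00]
[ 0.59923239 -0.14175256  0.21196292] [ 1.11923496 -0.40045522 -1.76678545]
```

View pics/b3s.png

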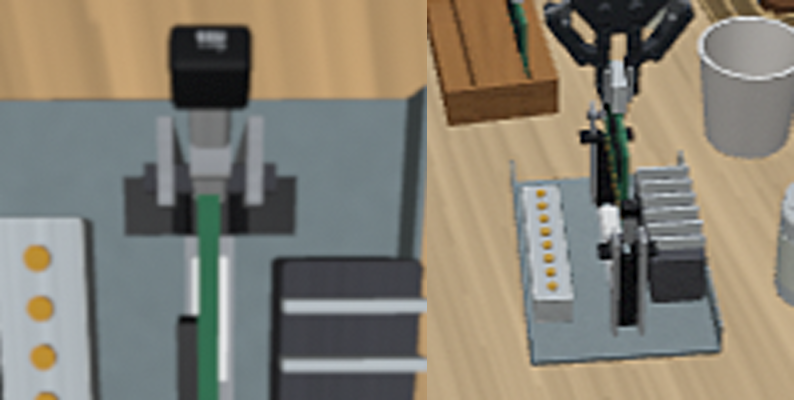

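The board's far edge at (208,200) lies central on the flange, which runs from 124 to 297. The side view shows it hanging above the guides. I'll descend gently by feel.

{"fn": "step_arm", "kwargs": {
  "commands": [
    {"gripper": 1,"x": 0,"y": 0,"z": 2,"spin": 0},
    {"gripper": 1,"x": 0,"y": 0,"z": 2,"spin": 0},
    {"gripper": 1,"x": 0,"y": 0,"z": 2,"spin": 0},
    {"gripper": 1,"x": 0,"y": 0,"z": 2,"spin": 0},
    {"gripper": 1,"x": 0,"y": 0,"z": 2,"spin": 0},
    {"gripper": 1,"x": 0,"y": 0,"z": 2,"spin": 0},
    {"gripper": 1,"x": 0,"y": 0,"z": 2,"spin": 0},
    {"gripper": 1,"x": 0,"y": 0,"z": 2,"spin": 0},
    {"gripper": 1,"x": 0,"y": 0,"z": 0,"spin": 0},
    {"gripper": 1,"x": 0,"y": 0,"z": 0,"spin": 0}
  ]
}}

```text
time: 11.6
eef_pos: [0.599, -0.1417, 0.1953]
tcp_rot: [0.769, 0.639, 0.0, 0.0]
contact_force: [1.0, -0.2, -1.4]
opening: 0.133
finger_force: 40.1
```

{"fn": "step_arm", "kwargs": {
  "commands": [
    {"gripper": 1,"x": 0,"y": 0,"z": 2,"spin": 0},
    {"gripper": 1,"x": 0,"y": 0,"z": 2,"spin": 0},
    {"gripper": 1,"x": 0,"y": 0,"z": 3,"spin": 0},
    {"gripper": 1,"x": 0,"y": 0,"z": 3,"spin": 0},
    {"gripper": 1,"x": 0,"y": 0,"z": 3,"spin": 0},
    {"gripper": 1,"x": 0,"y": 0,"z": 3,"spin": 0},
    {"gripper": 1,"x": 0,"y": 0,"z": 3,"spin": 0},
    {"gripper": 1,"x": 0,"y": 0,"z": 3,"spin": 0},
    {"gripper": 1,"x": 0,"y": 0,"z": 0,"spin": 0},
    {"gripper": 1,"x": 0,"y": 0,"z": 0,"spin": 0}
  ]
}}

```text
time: 12.6
eef_pos: [0.599, -0.1417, 0.1731]
tcp_rot: [0.769, 0.639, 0.0, -0.0]
contact_force: [1.1, -0.6, -2.7]
opening: 0.132
finger_force: 40.1
```

{"fn": "step_arm", "kwargs": {
  "commands": [
    {"gripper": 1,"x": 0,"y": 0,"z": 4,"spin": 0},
    {"gripper": 1,"x": 0,"y": 0,"z": 4,"spin": 0},
    {"gripper": 1,"x": 0,"y": 0,"z": 4,"spin": 0},
    {"gripper": 1,"x": 0,"y": 0,"z": 4,"spin": 0},
    {"gripper": 1,"x": 0,"y": 0,"z": 4,"spin": 0},
    {"gripper": 1,"x": 0,"y": 0,"z": 3,"spin": 0},
    {"gripper": 1,"x": 0,"y": 0,"z": 3,"spin": 0},
    {"gripper": 1,"x": 0,"y": 0,"z": 0,"spin": 0},
    {"gripper": 1,"x": 0,"y": 0,"z": 0,"spin": 0},
    {"gripper": 1,"x": 0,"y": 0,"z": 0,"spin": 0}
  ]
}}

```text
time: 13.6
eef_pos: [0.599, -0.1416, 0.1473]
tcp_rot: [0.769, 0.639, 0.0, -0.0]
contact_force: [1.0, -0.2, -2.0]
opening: 0.134
finger_force: 40.1
```

{"fn": "step_arm", "kwargs": {
  "commands": [
    {"gripper": 1,"x": 0,"y": 0,"z": 4,"spin": 0},
    {"gripper": 1,"x": 0,"y": 0,"z": 4,"spin": 0},
    {"gripper": 1,"x": 0,"y": 0,"z": 3,"spin": 0},
    {"gripper": 1,"x": 0,"y": 0,"z": 3,"spin": 0},
    {"gripper": 1,"x": 0,"y": 0,"z": 2,"spin": 0},
    {"gripper": 1,"x": 0,"y": 0,"z": 1,"spin": 0},
    {"gripper": 1,"x": 0,"y": 0,"z": 1,"spin": 0},
    {"gripper": 1,"x": 0,"y": 0,"z": 1,"spin": 0},
    {"gripper": 1,"x": 0,"y": 0,"z": 0,"spin": 0},
    {"gripper": 1,"x": 0,"y": 0,"z": 0,"spin": 0}
  ]
}}

```text
time: 14.6
eef_pos: [0.599, -0.1417, 0.1283]
tcp_rot: [0.769, 0.639, -0.0, 0.0]
contact_force: [0.2, -0.3, -3.0]
opening: 0.132
finger_force: 40.1
```

Foot at about 0.022. Now half-millimetre steps to feel the sockets.

{"fn": "step_arm", "kwargs": {
  "commands": [
    {"gripper": 1,"x": 0,"y": 0,"z": 0.6,"spin": 0},
    {"gripper": 1,"x": 0,"y": 0,"z": 0.6,"spin": 0},
    {"gripper": 1,"x": 0,"y": 0,"z": 0.6,"spin": 0},
    {"gripper": 1,"x": 0,"y": 0,"z": 0.6,"spin": 0},
    {"gripper": 1,"x": 0,"y": 0,"z": 0.6,"spin": 0},
    {"gripper": 1,"x": 0,"y": 0,"z": 0,"spin": 0},
    {"gripper": 1,"x": 0,"y": 0,"z": 0,"spin": 0},
    {"gripper": 1,"x": 0,"y": 0,"z": 0,"spin": 0},
    {"gripper": 1,"x": 0,"y": 0,"z": 0,"spin": 0},
    {"gripper": 1,"x": 0,"y": 0,"z": 0,"spin": 0}
  ]
}}

```text
time: 15.6
eef_pos: [0.5991, -0.1417, 0.1256]
tcp_rot: [0.769, 0.639, 0.0, 0.0]
contact_force: [-0.6, -0.7, 0.7]
opening: 0.135
finger_force: 40.5
```

{"fn": "step_arm", "kwargs": {
  "commands": [
    {"gripper": 1,"x": 0,"y": 0,"z": 0.5,"spin": 0},
    {"gripper": 1,"x": 0,"y": 0,"z": 0.3,"spin": 0},
    {"gripper": 1,"x": 0,"y": 0,"z": 0,"spin": 0},
    {"gripper": 1,"x": 0,"y": 0,"z": 0,"spin": 0},
    {"gripper": 1,"x": 0,"y": 0,"z": 0,"spin": 0},
    {"gripper": 1,"x": 0,"y": 0,"z": 0,"spin": 0},
    {"gripper": 1,"x": 0,"y": 0,"z": 0,"spin": 0},
    {"gripper": 1,"x": 0,"y": 0,"z": 0,"spin": 0},
    {"gripper": 1,"x": 0,"y": 0,"z": 0,"spin": 0},
    {"gripper": 1,"x": 0,"y": 0,"z": 0,"spin": 0}
  ]
}}

```text
time: 16.6
eef_pos: [0.5992, -0.1418, 0.1249]
tcp_rot: [0.769, 0.639, 0.0, 0.0]
contact_force: [-1.0, -0.6, 6.1]
opening: 0.132
finger_force: 41.1
```

The board rests on the sockets (about 6 N, at TCP z = 0.125). Release and rise.

{"fn": "step_arm", "kwargs": {
  "commands": [
    {"gripper": 0.5,"x": 0,"y": 0,"z": 0,"spin": 0},
    {"gripper": 0.2,"x": 0,"y": 0,"z": 0,"spin": 0},
    {"gripper": 0.2,"x": 0,"y": 0,"z": 0,"spin": 0},
    {"gripper": 0.2,"x": 0,"y": 0,"z": 0,"spin": 0},
    {"gripper": 0.2,"x": 0,"y": 0,"z": -5,"spin": 0},
    {"gripper": 0.2,"x": 0,"y": 0,"z": -15,"spin": 0},
    {"gripper": 0.2,"x": 0,"y": 0,"z": -25,"spin": 0},
    {"gripper": 0.2,"x": 0,"y": 0,"z": -25,"spin": 0},
    {"gripper": 0.2,"x": 0,"y": 0,"z": -20,"spin": 0},
    {"gripper": 1,"x": 0,"y": 0,"z": 0,"spin": 0}
  ]
}}

```text
time: 17.6
eef_pos: [0.6013, -0.1426, 0.2203]
tcp_rot: [0.769, 0.639, 0.002, 0.004]
contact_force: [-0.0, -0.4, 0.7]
opening: 0.25
finger_force: 0.0
```

{"fn": "step_arm", "kwargs": {
  "commands": [
    {"gripper": 1,"x": 20,"y": 0,"z": 0,"spin": 0},
    {"gripper": 1,"x": 40,"y": 0,"z": 0,"spin": 0},
    {"gripper": 1,"x": 40,"y": 0,"z": 0,"spin": 0},
    {"gripper": 1,"x": 34.5,"y": 0,"z": 0,"spin": 0},
    {"gripper": 1,"x": 0,"y": 0,"z": 0,"spin": 0},
    {"gripper": 1,"x": 0,"y": 0,"z": 0,"spin": 0},
    {"gripper": 1,"x": 0,"y": 0,"z": 0,"spin": 0},
    {"gripper": 1,"x": 0,"y": 0,"z": 0,"spin": 0},
    {"gripper": 1,"x": 0,"y": 0,"z": 0,"spin": 0},
    {"gripper": 1,"x": 0,"y": 0,"z": 0,"spin": 0}
  ]
}}

```text
time: 18.6
eef_pos: [0.6236, -0.0103, 0.2146]
tcp_rot: [0.769, 0.639, 0.0, 0.0]
contact_force: [-0.1, -0.7, 0.7]
opening: 0.001
finger_force: 0.0
```

```bash
cat > bp.py <<'E'
from h import *
s=get_state();C=np.array([.5991,-.1423]);r=np.radians(-10.5);X=np.array([np.cos(r),np.sin(r)]);Y=np.array([-X[1],X[0]])
l=s['eef_pos'][:2]-C;print('t',round(float(s['time']),2),'bay x %.1f y %.1f  tip z %.1f mm'%(l@X*1e3,l@Y*1e3,s['eef_pos'][2]*1e3-14),'F bay',np.round([s['contact_force'][:2]@X,s['contact_force'][:2]@Y,s['contact_force'][2]],1))
def scan(P):
    L=P[...,:2]-C;lx=L@X*1e3;ly=L@Y*1e3;return lx,ly,P[...,2]*1e3
E
python3 - <<'E'
from bp import *
d=read_camera('wrist');T=pose(d,s);P=cloud(d,T);lx,ly,z=scan(P);hsv=cv2.cvtColor(d['color'],cv2.COLOR_RGB2HSV)
g=(cv2.inRange(hsv,(40,60,20),(95,255,255))>0)&(abs(lx)<20)&(abs(ly)<100)
print('board green',g.sum(),np.percentile(lx[g],[2,50,98]).round(1),np.percentile(ly[g],[1,99]).round(1),'top z',np.percentile(z[g],[50,90,98]).round(1))
w=(abs(lx)<20)&(abs(ly)<40)&(z>118)&(z<160);print('handle',w.sum(),np.percentile(lx[w],[2,50,98]).round(1),np.percentile(ly[w],[2,98]).round(1),np.percentile(z[w],[50,95]).round(1) )
for sg in(1,-1):
  w=(abs(lx)<16)&(ly*sg>75)&(ly*sg<125)&(z>124)&(z<172)
  if w.sum():print('lev',sg,w.sum(),np.percentile(lx[w],[2,50,98]).round(1),np.percentile(ly[w],[2,98]).round(1),np.percentile(z[w],[2,98]).round(1))
save('pics/l1.png',d['color'])
E
```

```text
t 18.6 bay x -0.0 y 134.3  tip z 200.6 mm F bay [-0.  -0.7  0.7]
board green 11 [-1.8  0.1  1.1] [18.5 21.3] top z [109.1 109.7 110.2]
handle 167 [-4.9  0.1  4.3] [18.8 20.7] [128.9 136.7]
```

Board top at z ≈ 109.5, so it rests free on the sockets. Now lever a.

{"fn": "step_arm", "kwargs": {
  "commands": [
    {"gripper": 1,"x": 0,"y": 0,"z": 15,"spin": 0},
    {"gripper": 1,"x": 0,"y": 0,"z": 15,"spin": 0},
    {"gripper": 1,"x": 0,"y": 0,"z": 15,"spin": 0},
    {"gripper": 1,"x": 0,"y": 0,"z": 5,"spin": 0},
    {"gripper": 1,"x": -4,"y": 0,"z": 0,"spin": 0},
    {"gripper": 1,"x": -5,"y": 0,"z": 0,"spin": 0},
    {"gripper": 1,"x": -5,"y": 0,"z": 0,"spin": 0},
    {"gripper": 1,"x": -5,"y": 0,"z": 0,"spin": 0},
    {"gripper": 1,"x": -5,"y": 0,"z": 0,"spin": 0},
    {"gripper": 1,"x": -5,"y": 0,"z": 0,"spin": 0}
  ]
}}

```text
time: 19.65
eef_pos: [0.6193, -0.038, 0.1663]
tcp_rot: [0.769, 0.639, 0.002, 0.001]
contact_force: [0.9, 4.0, 2.6]
opening: -0.003
finger_force: 1.9
```

```bash
python3 bp.py
```

```text
t 19.65 bay x 0.9 y 106.3  tip z 152.3 mm F bay [0.1 4.1 2.6]
```

{"fn": "step_arm", "kwargs": {
  "commands": [
    {"gripper": 1,"x": -3.8,"y": 0,"z": -0.5,"spin": 0},
    {"gripper": 1,"x": -3.8,"y": 0,"z": -0.5,"spin": 0},
    {"gripper": 1,"x": -3.8,"y": 0,"z": -0.5,"spin": 0},
    {"gripper": 1,"x": -3.6,"y": 0,"z": 0.4,"spin": 0},
    {"gripper": 1,"x": -3.6,"y": 0,"z": 0.4,"spin": 0},
    {"gripper": 1,"x": -3.6,"y": 0,"z": 0.4,"spin": 0},
    {"gripper": 1,"x": -3.4,"y": 0,"z": 1.6,"spin": 0},
    {"gripper": 1,"x": -3.4,"y": 0,"z": 1.6,"spin": 0},
    {"gripper": 1,"x": -3.4,"y": 0,"z": 1.6,"spin": 0},
    {"gripper": 1,"x": 0,"y": 0,"z": 0,"spin": 0}
  ]
}}

```text
time: 20.65
eef_pos: [0.6117, -0.0704, 0.1594]
tcp_rot: [0.769, 0.639, -0.001, -0.0]
contact_force: [0.3, 1.7, 0.3]
opening: -0.003
finger_force: 0.6
```

```bash
python3 bp.py
```

```text
t 20.65 bay x -0.8 y 73.0  tip z 145.4 mm F bay [0.  1.8 0.3]
```

{"fn": "step_arm", "kwargs": {
  "commands": [
    {"gripper": 1,"x": -2.8,"y": 0,"z": 2.1,"spin": 0},
    {"gripper": 1,"x": -2.8,"y": 0,"z": 2.1,"spin": 0},
    {"gripper": 1,"x": -2.8,"y": 0,"z": 2.3,"spin": 0},
    {"gripper": 1,"x": -1.7,"y": 0,"z": 2.1,"spin": 0},
    {"gripper": 1,"x": -1.7,"y": 0,"z": 2.1,"spin": 0},
    {"gripper": 1,"x": -1.7,"y": 0,"z": 2.1,"spin": 0},
    {"gripper": 1,"x": -1,"y": 0,"z": 2.4,"spin": 0},
    {"gripper": 1,"x": -1,"y": 0,"z": 2.4,"spin": 0},
    {"gripper": 1,"x": -1,"y": 0,"z": 2.4,"spin": 0},
    {"gripper": 1,"x": 0,"y": 0,"z": 0,"spin": 0}
  ]
}}

```text
time: 21.65
eef_pos: [0.6094, -0.0864, 0.1401]
tcp_rot: [0.769, 0.639, -0.0, 0.0]
contact_force: [-1.1, 2.1, 2.6]
opening: -0.002
finger_force: 1.6
```

```bash
python3 bp.py
```

```text
t 21.65 bay x -0.0 y 56.8  tip z 126.1 mm F bay [-1.5  1.8  2.6]
```

{"fn": "step_arm", "kwargs": {
  "commands": [
    {"gripper": 1,"x": -0.4,"y": 0,"z": 1.6,"spin": 0},
    {"gripper": 1,"x": -0.4,"y": 0,"z": 1.6,"spin": 0},
    {"gripper": 1,"x": -0.4,"y": 0,"z": 1.6,"spin": 0},
    {"gripper": 1,"x": -0.4,"y": 0,"z": 1.6,"spin": 0},
    {"gripper": 1,"x": 0,"y": 0,"z": 1.4,"spin": 0},
    {"gripper": 1,"x": 0,"y": 0,"z": 0.7,"spin": 0},
    {"gripper": 1,"x": 0,"y": 0,"z": 0.5,"spin": 0},
    {"gripper": 1,"x": 0,"y": 0,"z": 0,"spin": 0},
    {"gripper": 1,"x": 0,"y": 0,"z": 0,"spin": 0},
    {"gripper": 1,"x": 0,"y": 0,"z": 0,"spin": 0}
  ]
}}

```text
time: 22.65
eef_pos: [0.6092, -0.0881, 0.1322]
tcp_rot: [0.769, 0.639, -0.0, 0.001]
contact_force: [-2.9, 1.4, 7.5]
opening: -0.001
finger_force: 3.7
```

```bash
python3 bp.py
```

```text
t 22.65 bay x 0.1 y 55.1  tip z 118.2 mm F bay [-3.1  0.8  7.5]
```

{"fn": "step_arm", "kwargs": {
  "commands": [
    {"gripper": 1,"x": 0,"y": 0,"z": 0.6,"spin": 0},
    {"gripper": 1,"x": 0,"y": 0,"z": 0.6,"spin": 0},
    {"gripper": 1,"x": 0,"y": 0,"z": 0,"spin": 0},
    {"gripper": 1,"x": 0,"y": 0,"z": 0,"spin": 0},
    {"gripper": 1,"x": 0,"y": 0,"z": 0,"spin": 0},
    {"gripper": 1,"x": 0,"y": 0,"z": 0,"spin": 0},
    {"gripper": 1,"x": 0,"y": 0,"z": 0,"spin": 0},
    {"gripper": 1,"x": 0,"y": 0,"z": 0,"spin": 0},
    {"gripper": 1,"x": 0,"y": 0,"z": 0,"spin": 0},
    {"gripper": 1,"x": 0,"y": 0,"z": 0,"spin": 0}
  ]
}}

```text
time: 23.65
eef_pos: [0.6093, -0.0881, 0.132]
tcp_rot: [0.769, 0.639, -0.0, 0.001]
contact_force: [-3.8, 3.1, 10.3]
opening: 0.003
finger_force: 5.5
```

```bash
python3 bp.py
```

```text
t 23.65 bay x 0.2 y 55.1  tip z 118.0 mm F bay [-4.3  2.4 10.3]
```

Lever a is at its stop (10 N, no further motion). Over to lever b.

{"fn": "step_arm", "kwargs": {
  "commands": [
    {"gripper": 1,"x": 0,"y": 0,"z": -10,"spin": 0},
    {"gripper": 1,"x": 0,"y": 0,"z": -25,"spin": 0},
    {"gripper": 1,"x": 0,"y": 0,"z": -25,"spin": 0},
    {"gripper": 1,"x": 0,"y": 0,"z": -25,"spin": 0},
    {"gripper": 1,"x": -38,"y": 0,"z": 0,"spin": 0},
    {"gripper": 1,"x": -38,"y": 0,"z": 0,"spin": 0},
    {"gripper": 1,"x": -38,"y": 0,"z": 0,"spin": 0},
    {"gripper": 1,"x": -38,"y": 0,"z": 0,"spin": 0},
    {"gripper": 1,"x": -38,"y": 0,"z": 0,"spin": 0},
    {"gripper": 1,"x": 0,"y": 0,"z": 0,"spin": 0}
  ]
}}

```text
time: 24.65
eef_pos: [0.5729, -0.2793, 0.2142]
tcp_rot: [0.771, 0.637, -0.001, 0.001]
contact_force: [-0.2, -0.0, 0.1]
opening: 0.004
finger_force: 0.0
```

```bash
python3 - <<'E'
from bp import *
d=read_camera('wrist');T=pose(d,s);P=cloud(d,T);lx,ly,z=scan(P);hsv=cv2.cvtColor(d['color'],cv2.COLOR_RGB2HSV)
g=(cv2.inRange(hsv,(40,60,20),(95,255,255))>0)&(abs(lx)<20)&(abs(ly)<100)&(z>95)
for a,b in((-80,-50),(-50,-20),(20,50),(50,80)):
    w=g&(ly>a)&(ly<b)
    if w.sum()>3:print('board',a,b,w.sum(),'x',np.median(lx[w]).round(1),'z',np.percentile(z[w],[50,90]).round(1))
w=(abs(lx)<5)&(ly>36)&(ly<80)&(z>112);print('lever a',w.sum(),np.polyfit(ly[w],z[w],1).round(3) if w.sum()>3 else '',np.percentile(z[w],[5,50,95]).round(1))
w=(abs(lx)<16)&(ly<-75)&(ly>-125)&(z>124)&(z<172)
if w.sum():print('lev b',w.sum(),np.percentile(lx[w],[2,50,98]).round(1),np.percentile(ly[w],[2,98]).round(1),np.percentile(z[w],[2,98]).round(1))
save('pics/l2.png',d['color'])
E
```

```text
t 24.65 bay x -0.8 y -139.5  tip z 200.2 mm F bay [-0.2 -0.1  0.1]
board -80 -50 170 x 0.1 z [108.  109.1]
board -50 -20 211 x 0.2 z [107.2 108.2]Traceback (most recent call last):
  File "<stdin>", line 7, in <module>
    return _quantile_unchecked(
        a, q, axis, out, overwrite_input, method, keepdims, weights)
    return _ureduce(a,
                    func=_quantile_ureduce_func,
    ...<5 lines>...
                    overwrite_input=overwrite_input,
                    method=method)
    r = func(a, **kwargs)
    result = _quantile(arr,
                       quantiles=q,
    ...<2 lines>...
                       out=out,
                       weights=wgt)
    slices_having_nans = np.isnan(arr[-1, ...])
                                  ~~~^^^^^^^^^
IndexError: index -1 is out of bounds for axis 0 with size 0
```

{"fn": "step_arm", "kwargs": {
  "commands": [
    {"gripper": 1,"x": 0,"y": 0,"z": 15,"spin": 0},
    {"gripper": 1,"x": 0,"y": 0,"z": 15,"spin": 0},
    {"gripper": 1,"x": 0,"y": 0,"z": 15,"spin": 0},
    {"gripper": 1,"x": 0,"y": 0,"z": 5,"spin": 0},
    {"gripper": 1,"x": 4,"y": 0,"z": 0,"spin": 0},
    {"gripper": 1,"x": 5,"y": 0,"z": 0,"spin": 0},
    {"gripper": 1,"x": 5,"y": 0,"z": 0,"spin": 0},
    {"gripper": 1,"x": 5,"y": 0,"z": 0,"spin": 0},
    {"gripper": 1,"x": 5,"y": 0,"z": 0,"spin": 0},
    {"gripper": 1,"x": 5,"y": 0,"z": 0,"spin": 0}
  ]
}}

```text
time: 25.7
eef_pos: [0.5803, -0.2467, 0.1664]
tcp_rot: [0.769, 0.639, 0.0, 0.002]
contact_force: [-0.8, -5.0, 2.7]
opening: -0.003
finger_force: 1.9
```

```bash
python3 bp.py
```

```text
t 25.7 bay x 0.5 y -106.1  tip z 152.4 mm F bay [ 0.1 -5.1  2.7]
```

{"fn": "step_arm", "kwargs": {
  "commands": [
    {"gripper": 1,"x": 3.8,"y": 0,"z": -0.5,"spin": 0},
    {"gripper": 1,"x": 3.8,"y": 0,"z": -0.5,"spin": 0},
    {"gripper": 1,"x": 3.8,"y": 0,"z": -0.5,"spin": 0},
    {"gripper": 1,"x": 3.6,"y": 0,"z": 0.4,"spin": 0},
    {"gripper": 1,"x": 3.6,"y": 0,"z": 0.4,"spin": 0},
    {"gripper": 1,"x": 3.6,"y": 0,"z": 0.4,"spin": 0},
    {"gripper": 1,"x": 3.4,"y": 0,"z": 1.6,"spin": 0},
    {"gripper": 1,"x": 3.4,"y": 0,"z": 1.6,"spin": 0},
    {"gripper": 1,"x": 3.4,"y": 0,"z": 1.6,"spin": 0},
    {"gripper": 1,"x": 0,"y": 0,"z": 0,"spin": 0}
  ]
}}

```text
time: 26.7
eef_pos: [0.5852, -0.213, 0.1597]
tcp_rot: [0.769, 0.639, 0.0, -0.001]
contact_force: [0.4, -1.7, 0.6]
opening: 0.001
finger_force: 0.7
```

```bash
python3 bp.py
```

```text
t 26.7 bay x -0.8 y -72.1  tip z 145.7 mm F bay [ 0.7 -1.6  0.6]
```

{"fn": "step_arm", "kwargs": {
  "commands": [
    {"gripper": 1,"x": 2.7,"y": 0,"z": 2.1,"spin": 0},
    {"gripper": 1,"x": 2.7,"y": 0,"z": 2.2,"spin": 0},
    {"gripper": 1,"x": 2.7,"y": 0,"z": 2.4,"spin": 0},
    {"gripper": 1,"x": 1.6,"y": 0,"z": 2.1,"spin": 0},
    {"gripper": 1,"x": 1.6,"y": 0,"z": 2.1,"spin": 0},
    {"gripper": 1,"x": 1.6,"y": 0,"z": 2.1,"spin": 0},
    {"gripper": 1,"x": 0.9,"y": 0,"z": 2.4,"spin": 0},
    {"gripper": 1,"x": 0.9,"y": 0,"z": 2.4,"spin": 0},
    {"gripper": 1,"x": 0.9,"y": 0,"z": 2.4,"spin": 0},
    {"gripper": 1,"x": 0,"y": 0,"z": 0,"spin": 0}
  ]
}}

```text
time: 27.7
eef_pos: [0.5885, -0.1981, 0.1399]
tcp_rot: [0.769, 0.639, 0.0, -0.0]
contact_force: [-2.2, 0.1, 2.6]
opening: -0.0
finger_force: 1.2
```

{"fn": "step_arm", "kwargs": {
  "commands": [
    {"gripper": 1,"x": 0.4,"y": 0,"z": 1.6,"spin": 0},
    {"gripper": 1,"x": 0.4,"y": 0,"z": 1.6,"spin": 0},
    {"gripper": 1,"x": 0.4,"y": 0,"z": 1.6,"spin": 0},
    {"gripper": 1,"x": 0.4,"y": 0,"z": 1.6,"spin": 0},
    {"gripper": 1,"x": 0,"y": 0,"z": 1.4,"spin": 0},
    {"gripper": 1,"x": 0,"y": 0,"z": 0.7,"spin": 0},
    {"gripper": 1,"x": 0,"y": 0,"z": 0.5,"spin": 0},
    {"gripper": 1,"x": 0,"y": 0,"z": 0,"spin": 0},
    {"gripper": 1,"x": 0,"y": 0,"z": 0,"spin": 0},
    {"gripper": 1,"x": 0,"y": 0,"z": 0,"spin": 0}
  ]
}}

```text
time: 28.7
eef_pos: [0.5889, -0.1965, 0.1321]
tcp_rot: [0.769, 0.639, 0.001, -0.0]
contact_force: [-2.9, 1.2, 7.6]
opening: -0.001
finger_force: 3.6
```

```bash
python3 bp.py
```

```text
t 28.7 bay x -0.1 y -55.1  tip z 118.1 mm F bay [-3.   0.6  7.6]
```

{"fn": "step_arm", "kwargs": {
  "commands": [
    {"gripper": 1,"x": 0,"y": 0,"z": 0.7,"spin": 0},
    {"gripper": 1,"x": 0,"y": 0,"z": 0.7,"spin": 0},
    {"gripper": 1,"x": 0,"y": 0,"z": 0.6,"spin": 0},
    {"gripper": 1,"x": 0,"y": 0,"z": 0,"spin": 0},
    {"gripper": 1,"x": 0,"y": 0,"z": 0,"spin": 0},
    {"gripper": 1,"x": 0,"y": 0,"z": 0,"spin": 0},
    {"gripper": 1,"x": 0,"y": 0,"z": 0,"spin": 0},
    {"gripper": 1,"x": 0,"y": 0,"z": 0,"spin": 0},
    {"gripper": 1,"x": 0,"y": 0,"z": 0,"spin": 0},
    {"gripper": 1,"x": 0,"y": 0,"z": 0,"spin": 0}
  ]
}}

```text
time: 29.7
eef_pos: [0.5891, -0.1966, 0.1318]
tcp_rot: [0.769, 0.639, 0.0, -0.0]
contact_force: [-5.2, 2.7, 13.3]
opening: 0.001
finger_force: 6.5
```

```bash
python3 bp.py
```

```text
t 29.7 bay x 0.1 y -55.2  tip z 117.8 mm F bay [-5.6  1.7 13.3]
```

{"fn": "step_arm", "kwargs": {
  "commands": [
    {"gripper": 1,"x": 0,"y": 0,"z": -10,"spin": 0},
    {"gripper": 1,"x": 0,"y": 0,"z": -25,"spin": 0},
    {"gripper": 1,"x": 0,"y": 0,"z": -25,"spin": 0},
    {"gripper": 1,"x": 0,"y": 0,"z": -25,"spin": 0},
    {"gripper": 1,"x": 35,"y": 0,"z": -25,"spin": 0},
    {"gripper": 1,"x": 35,"y": 0,"z": -25,"spin": 0},
    {"gripper": 1,"x": 20,"y": 0,"z": -25,"spin": 0},
    {"gripper": 1,"x": 0,"y": 0,"z": -20,"spin": 0},
    {"gripper": 1,"x": 0,"y": 0,"z": 0,"spin": 0},
    {"gripper": 1,"x": 0,"y": 0,"z": 0,"spin": 0}
  ]
}}

```text
time: 30.7
eef_pos: [0.6051, -0.1084, 0.3082]
tcp_rot: [0.769, 0.639, 0.0, -0.0]
contact_force: [0.6, 0.2, -0.8]
opening: -0.002
finger_force: 0.0
```

```bash
python3 - <<'E'
from bp import *
d=read_camera('wrist');T=pose(d,s);P=cloud(d,T);lx,ly,z=scan(P);hsv=cv2.cvtColor(d['color'],cv2.COLOR_RGB2HSV)
g=(cv2.inRange(hsv,(40,60,20),(95,255,255))>0)&(abs(lx)<20)&(abs(ly)<100)&(z>95)
print('green top',g.sum(),np.median(z[g]) if g.sum() else '')
w=(abs(lx)<5)&(abs(ly)<18)&(z>120);print('handle top',w.sum(),np.percentile(z[w],[10,50,90]).round(1) if w.sum() else '')
for sg in(1,-1):
    w=(abs(lx)<6)&(ly*sg>37)&(ly*sg<80)&(z>105)&(z<140);print('lever',sg,w.sum(),np.polyfit(ly[w],z[w],1).round(4) if w.sum()>5 else '',np.percentile(ly[w],[2,98]).round(1) if w.sum() else '',np.percentile(z[w],[10,50,90]).round(1) if w.sum() else '')
    w=(abs(lx)<9)&(ly*sg>75)&(ly*sg<125)&(z>126);print('  upright pts',w.sum())
save('pics/e1.png',cv2.resize(d['color'][60:280,220:420],(545,600),interpolation=cv2.INTER_CUBIC))
E
```

```text
t 30.7 bay x -0.3 y 34.4  tip z 294.2 mm F bay [ 0.6  0.3 -0.8]
green top 56 104.69664716233792
handle top 276 [133.7 134.6 135.5]
lever 1 380 [-3.040000e-02  1.197396e+02] [37.5 79.2] [116.8 118.  119.3]
  upright pts 1032
lever -1 0   
  upright pts 0
```

View pics/e1.png

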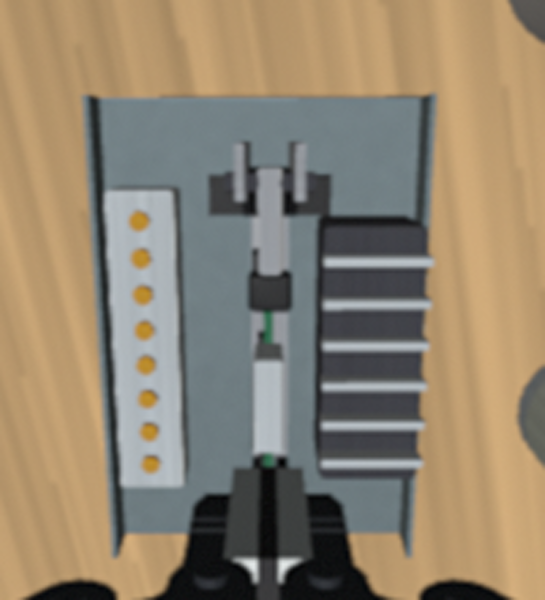

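Lever a is level over the board: black grip at (270,290), cheeks at (240,170) and (299,170). The handle is at (268,405), top z 134.6, so the board is home. The gripper hides lever b; I'll shift to look at it.

{"fn": "step_arm", "kwargs": {
  "commands": [
    {"gripper": 1,"x": 0,"y": 0,"z": -20,"spin": 0},
    {"gripper": 1,"x": 20,"y": 0,"z": -20,"spin": 0},
    {"gripper": 1,"x": 30,"y": 0,"z": 0,"spin": 0},
    {"gripper": 1,"x": 30,"y": 0,"z": 0,"spin": 0},
    {"gripper": 1,"x": 20,"y": 0,"z": 0,"spin": 0},
    {"gripper": 1,"x": 0,"y": 0,"z": 0,"spin": 0},
    {"gripper": 1,"x": 0,"y": 0,"z": 0,"spin": 0},
    {"gripper": 1,"x": 0,"y": 0,"z": 0,"spin": 0},
    {"gripper": 1,"x": 0,"y": 0,"z": 0,"spin": 0},
    {"gripper": 1,"x": 0,"y": 0,"z": 0,"spin": 0}
  ]
}}

```text
time: 31.75
eef_pos: [0.6233, -0.0112, 0.349]
tcp_rot: [0.769, 0.639, -0.0, -0.0]
contact_force: [0.5, 0.1, -0.9]
opening: 0.002
finger_force: 0.0
```

```bash
python3 - <<'E'
from bp import *
d=read_camera('wrist');T=pose(d,s);P=cloud(d,T);lx,ly,z=scan(P);ok=d['z_map']>.1;hsv=cv2.cvtColor(d['color'],cv2.COLOR_RGB2HSV)
for a,b in((-36,-22),(22,36)):
    w=ok&(cv2.inRange(hsv,(40,60,20),(95,255,255))>0)&(abs(lx)<8)&(ly>a)&(ly<b)&(z>95);print('board',a,w.sum(),np.median(z[w]) if w.sum() else '')
w=ok&(abs(lx)<4)&(abs(ly)<17)&(z>120)&(z<145);print('handle',w.sum(),np.polyfit(ly[w],z[w],1).round(4) if w.sum()>5 else '')
for sg in(1,-1):
    w=ok&(abs(lx)<4)&(ly*sg>39)&(ly*sg<80)&(z>110)&(z<140);print('lever',sg,w.sum(),np.polyfit(ly[w],z[w],1).round(4) if w.sum()>5 else '',np.percentile(z[w],[10,50,90]).round(1) if w.sum() else '')
    w=ok&(abs(lx)<9)&(ly*sg>75)&(ly*sg<125)&(z>126)&(z<180);print('  upright',w.sum())
e=read_camera('side');save('pics/e2.png',np.hstack([cv2.resize(d['color'][100:340,220:420],(333,400)),cv2.resize(e['color'][180:300,290:400],(367,400),interpolation=cv2.INTER_CUBIC)]))
E
```

```text
t 31.75 bay x -0.0 y 133.3  tip z 335.0 mm F bay [ 0.4  0.2 -0.9]
board -36 0 
board 22 0 
handle 0 
lever 1 139 [-1.860000e-02  1.190723e+02] [117.  117.9 118.9]
  upright 0
lever -1 3  [117.5 118.5 118.5]
  upright 0
```

The picture quota is used up, so I'll check lever b by numbers from the side camera.

```bash
python3 - <<'E'
from bp import *
for n in('side','scene'):
    d=read_camera(n);P=cloud(d,pose(d));lx,ly,z=scan(P);ok=d['z_map']>.1
    for sg in(1,-1):
        w=ok&(abs(lx)<12)&(ly*sg>38)&(ly*sg<80)&(z>108)&(z<145);u=ok&(abs(lx)<14)&(ly*sg>70)&(ly*sg<130)&(z>128)&(z<180)
        print(n,sg,'level pts',w.sum(),np.percentile(z[w],[10,50,90]).round(1) if w.sum() else '','upright pts',u.sum())
        if w.sum()>5:print(np.polyfit(ly[w],z[w],1).round(3))
    w=ok&(abs(lx)<10)&(abs(ly)<20)&(z>115)&(z<150);print('handle',w.sum(),np.percentile(z[w],[50,95]).round(1) if w.sum() else '')
E
```

```text
t 31.85 bay x -0.1 y 133.6  tip z 335.2 mm F bay [-0.4  0.6  0.2]
side 1 level pts 39 [113.4 117.9 121. ] upright pts 0
[-3.80000e-02  1.19792e+02]
side -1 level pts 47 [114.  117.  120.3] upright pts 0
[1.8000e-02 1.1804e+02]
handle 50 [132.9 136.9]
scene 1 level pts 81 [113.3 116.5 118.5] upright pts 0
[-4.30000e-02  1.18505e+02]
scene -1 level pts 94 [113.4 116.2 118.2] upright pts 0
[4.1000e-02 1.1829e+02]
handle 110 [132.2 134.8]
```

```bash
python3 -c "
from plant import *
print(sign_off())"
```

```text
the job is handed in; nothing more can be done
None
```

The wide board is in the chassis and seated: it rested on the sockets with both levers open, and then I closed both levers to their stops. I handed the job in at about 32 s with the gripper clear; cameras showed the levers level and the board home, but no verdict came back.

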